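Set the round-bottomed flask level in the pour-over ring

ROBOT

A 6-joint arm with a two-finger parallel gripper is mounted at the origin on the work surface. World frame = base frame: x ahead of the robot, y to its left, z up, the work surface at z = 0. Lengths are in mm, angles in rad, forces in N, time in s.
With the tool pointing down it reaches from about 400 to 925 mm from the base axis. Payload 12.5 kg.
Tool frame: the origin (TCP) lies midway between the tips of the shut fingers; the grasp point (between the pads) lies 19 mm behind it; z points along the fingers, y is the direction in which the jaws open and shut (so a half turn about z gives the same grasp; the last joint's range is limited). The gripper opens to 95 mm and grips with 3 to 60 N. Pads are 20 mm wide; open, the fingers measure 119 mm over their backs; the gripper's body (75 mm by 180 mm) begins 59 mm behind the grasp point.
Start: joints at [-1.429, 0.491, 1.559, -0, 1.092, -0.106], TCP at [153.317, -605.921, 214.661] pointing down, gripper open.
Joint ranges: [-3.1, 3.1], [-0.84, 2.19], [0.05, 2.79], [-1.13, 4.28], [0.06, 2.93], [-2.69, 2.69]. Speed limits (rad/s): [2.22, 2.22, 2.79, 3.14, 3.14, 3.14].

INTERFACE

Orientations are given as a unit quaternion [w, x, y, z].
In Python, from rig import arm, cams gives the robot as it stands. The module is installed in compiled form; this text tells all that it offers.
- The arm moves only by the shell command python3 -m inch 'ROWS' [FORCE]. ROWS is JSON, a list of rows, each an object with "linear": the shift along the tool's x, y, z in mm, a list of three; "rotation": the turn, a rotation vector about the tool's x, y, z in degrees, a list of three; "gripper": the closure, from -1 (fully open) to 1 (shut). In form: [{"linear": [x, y, z], "rotation": [ax, ay, az], "gripper": gripper}, ...]. A call has 1 to 20 rows; each row is the pose to reach, as a shift and turn from the pose commanded when the call began, along the tool's axes at that moment; what a row does not reach only later rows make up. A row lasts 1/12 s, in which the tool goes at most 41.7 mm and 7.16 degrees, less where a joint would pass 70% of its speed; a pose out of reach is approached as far as the arm can. A call with a gripper value outside its range is refused whole. The fingers move at their own pace and stop on an object; FORCE is the grip in N (left out, the last holds). Time passes only in rows, so rows that repeat a pose let the fingers close. It gives the time, the measured TCP pose, the force and the opening at its end, in the units of the state.
- arm.get_obs(): the state, without advancing time (a new reading comes with each control period).
- cams.get_image(name): name is "side" or "top" or "wrist"; returns a dict with "pixels" (400x640x3 uint8, red, green, blue), "depth" (400x640 float32, mm along the optical axis (not along the pixel's ray), 0 where there is no reading), "intrinsics" (3x3 intrinsics, pixels), "xyz" and "orientation" of the camera in the world. Camera axes: x right, y down, z forward; pixel columns grow to the right and rows downward; lengths in mm; the calibration is good to about 2 mm. A picture is of the moment at which its call begins.
- arm.job_done(): hands the job in, once; it reports no verdict.
Trained networks look in a picture, given as the dict that the camera call returned (one of the last four; its "shot" number tells which), for a name from the list of things; names that differ only in an ending like _2 or _b are one class to them, and where a whole thing is asked for, a point or a joint stands for the part that bears it (a point fixed in the world has none). Each returns a list of dicts, best first, with "confidence" (0 to 1); they miss things now and then, are a little off and sometimes report something else, mostly with a low value. They report only what shows in the picture. A call takes as long as a camera call.
- cams.search_frame(name, picture): "box" ([left, top, right, bottom] in pixels, round what is visible of it).
- cams.cut_out(name, picture): "mask" (400x640 bool, what is visible of it) and "box" ([left, top, right, bottom] in pixels, round what is visible of it).
The state is a dict: "time": time; "joints": joint angles; "qd": joint speeds; "effort": joint torques, N m; "tcp_pos": TCP position; "tool_rot": TCP orientation; "contact_force": force on the tool from outside, world axes, zero at the start; "moment": the same for the moment, N m; "finger_gap": finger opening in mm.
Only numpy, scipy, OpenCV 4.12 (cv2) and the standard library are available. Lean on these libraries where they do the work, as an engineer would, in place of code of your own. Each camera call takes 0.05 s, during which the arm holds its last target. There are 200 camera calls.

TASK

Take the round-bottomed black flask by its neck out of the slanted rest and set it upright in the ring of the pour-over stand, so that it sits centred and level with its neck straight up. The ring may be clamped at any height, so feel for it: lower the flask gently, without banging or pressing hard, and let go only once the ring is carrying it. Never let the flask land on the shelf, and leave the coffee jar, mug, creamer jug and canister where they are.

Things in the scene. Friction and masses are not known exactly. Their poses are not given: they have to be found in the camera images.
- flask: closed matte black stoneware flask, about 0.3 kg, 131 mm long: a spherical belly 90 mm in diameter with a straight round neck 36 mm in diameter, its flush cork fixed. Origin at the belly's pole opposite the neck; z axis runs from there along the neck. At the start it leans in the slanted rest, neck about 30 degrees above the horizontal. Round: its turn about z does not matter
- flask_belly (a point): centre of the flask's spherical belly, 45 mm along the flask's z from its pole (axes as the flask). In the ring the flask does not right itself: it stays at the tilt at which it is let go, and if let go off-centre it rolls and tilts
- flask_neck (a point): point on the neck's axis where it is grasped, 64 mm along z from the belly's centre; the bare neck reaches from 41 to 86 mm from the belly's centre
- rest: fixed slanted dark wood rest, foot 150 x 84 x 8 mm. Origin on the shelf under the centre of its square seat (60 mm inside, rim 24 mm above the shelf), on whose edges the belly sits. A slim prop with a rubber bar 28 mm wide stands 72 mm from there on the rest's -x side, its top 78 mm above the shelf, under the neck; the neck points along the rest's -x, roughly towards the robot
- stand: fixed pour-over stand: dark wood foot 165 x 110 x 18 mm, a steel post 10 mm thick and 120 mm high standing 78 mm from the ring's centre on the stand's +x side, and a level steel ring clamped on the post: round wire 8 mm thick, 64 mm inner and 80 mm outer diameter; it does not move. Origin on the shelf under the ring's centre
- stand_axis (a point): point on top of the stand's foot, 18 mm above the shelf, straight below the ring's centre. The ring's height is set anew each time and is not reported: its mid-plane lies 62 to 98 mm above the shelf. When the flask sits in it the belly's centre is 33 mm above that plane
- shelf: fixed low oak shelf board 420 x 980 x 30 mm over the desk, on which all the things stand; origin at the middle of its top face, 60 mm above the desk
- coffee_jar: bystander: closed instant coffee jar, 72 mm in diameter, 125 mm high; origin under its centre
- mug: bystander: matte black mug, 80 mm in diameter, 92 mm high, handle at its +y; origin under its centre
- jug: bystander: stainless creamer jug, 72 mm in diameter, 85 mm high, handle at its +x; origin under its centre
- canister: bystander: green plastic canister with white clip-on lid, 90 mm in diameter, 116 mm high; origin under its centre

How it is judged:
By the outcome, as a careful person would: the job done as asked, in the order asked, and still so for the second after the job is handed in, with the robot touching nothing.
It also fails if it takes over 45 s, if anything falls off the work surface, if the arm or the gripper's body presses on something with over 40 N, if the wrist force passes 120 N, or if a joint passes its speed limit or range.

## Working session

There is one attempt and no reset: what is moved stays moved. The work goes in short steps, Python scripts to look and compute and a shell command to move; the robot and the scene stay as the last step left them, time stands still between calls to the robot, and variables do not carry over. Pictures are saved under pics/ and viewed, about 8 in all and at most 12, crops included, and the job is handed in when it is done.

```bash
mkdir -p pics
cat > h.py <<'E'
import numpy as np, cv2
from scipy.spatial.transform import Rotation as R
from rig import arm, cams
def rot(q): return R.from_quat(np.r_[q[1:],q[0]])
def pts(im,mask=None):
    d=im["depth"]; K=np.array(im["intrinsics"]); v,u=np.indices(d.shape)
    P=np.stack([(u-K[0,2])/K[0,0]*d,(v-K[1,2])/K[1,1]*d,d],-1)
    W=P@rot(im["orientation"]).as_matrix().T+np.array(im["xyz"])
    m=d>0
    if mask is not None: m=m&mask
    return W[m]
def save(im,n,crop=None,s=1):
    p=im["pixels"][:,:,::-1]
    if crop: l,t,r,b=crop; p=p[t:b,l:r]
    cv2.imwrite("pics/"+n,cv2.resize(p,None,fx=s,fy=s))
E
python3 - <<'E'
from h import *
o=arm.get_obs(); print({k:np.round(v,3).tolist() for k,v in o.items()})
ims={n:cams.get_image(n) for n in("side","top")}
p=np.vstack([ims[n]["pixels"] for n in ims])[:,:,::-1]
cv2.imwrite("pics/a.png",cv2.resize(p,None,fx=.74,fy=.74))
for n,im in ims.items():
  print(n,np.round(im["xyz"]),np.round(rot(im["orientation"]).as_matrix()[:,2],2))
  for t in["flask","rest","stand","coffee_jar","mug","jug","canister","shelf"]:
    for r in cams.cut_out(t,im)[:2]:
      w=pts(im,r["mask"])
      print(t,round(r["confidence"],2),np.round(r["box"]).tolist(),len(w),np.round(np.percentile(w,[2,50,98],axis=0)).tolist() if len(w) else "")
E
```

```text
{'time': 0.0, 'joints': [-1.429, 0.492, 1.559, -0.0, 1.092, -0.106], 'qd': [0.002, -0.001, 0.0, 0.0, -0.001, -0.0], 'effort': [-0.0, -61.264, -25.819, 0.069, 0.048, -0.0], 'tcp_pos': [153.273, -605.661, 214.058], 'tool_rot': [-0.001, 0.992, 0.124, -0.0], 'contact_force': [0.1, 0.339, 0.072], 'moment': [0.032, 0.064, 0.005], 'finger_gap': 95.03}
side [ 503. 1026.  772.] [ 0.12 -0.84 -0.52]
flask 0.55 [309.0, 230.0, 366.0, 277.0] 1402 [[527.0, 156.0, 96.0], [581.0, 203.0, 144.0], [630.0, 225.0, 170.0]]
rest 0.6 [305.0, 246.0, 374.0, 288.0] 1094 [[496.0, 115.0, 63.0], [551.0, 188.0, 70.0], [645.0, 236.0, 115.0]]
stand 0.98 [331.0, 176.0, 389.0, 218.0] 1612 [[458.0, -195.0, 62.0], [535.0, -129.0, 78.0], [618.0, -73.0, 152.0]]
stand 0.58 [311.0, 234.0, 360.0, 275.0] 1417 [[527.0, 154.0, 96.0], [581.0, 202.0, 145.0], [630.0, 225.0, 171.0]]
coffee_jar 0.86 [252.0, 200.0, 281.0, 254.0] 1378 [[729.0, 72.0, 67.0], [757.0, 119.0, 140.0], [793.0, 129.0, 187.0]]
mug 0.68 [190.0, 156.0, 415.0, 400.0] 31711 [[401.0, -426.0, 43.0], [586.0, 284.0, 60.0], [802.0, 491.0, 63.0]]
mug 0.65 [286.0, 299.0, 
[... 911 characters left out ...]
[788.0, 120.0, 189.0]]
mug 0.74 [125.0, 204.0, 178.0, 235.0] 1287 [[570.0, 368.0, 64.0], [605.0, 423.0, 110.0], [642.0, 464.0, 155.0]]
jug 0.9 [335.0, 145.0, 358.0, 175.0] 615 [[708.0, -105.0, 64.0], [750.0, -78.0, 95.0], [776.0, -46.0, 149.0]]
jug 0.5 [131.0, 136.0, 513.0, 307.0] 49933 [[396.0, -468.0, 58.0], [605.0, 5.0, 62.0], [799.0, 468.0, 65.0]]
canister 0.78 [456.0, 212.0, 509.0, 256.0] 1709 [[506.0, -437.0, 73.0], [549.0, -385.0, 177.0], [591.0, -356.0, 181.0]]
canister 0.64 [130.0, 136.0, 510.0, 302.0] 49921 [[396.0, -469.0, 58.0], [604.0, 5.0, 62.0], [799.0, 468.0, 65.0]]
shelf 0.89 [127.0, 134.0, 510.0, 306.0] 50616 [[395.0, -470.0, 58.0], [604.0, 4.0, 62.0], [800.0, 468.0, 66.0]]
```

View pics/a.png

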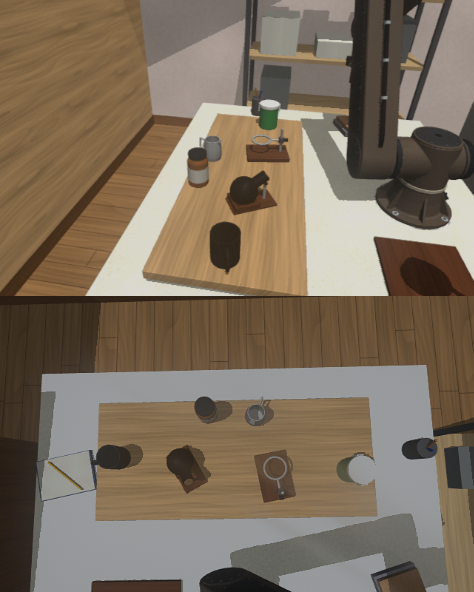

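Run:
```python
from h import *
from scipy.optimize import least_squares
S=cams.get_image("side");T=cams.get_image("top")
def cut(n,im): return pts(im,cv2.erode(cams.cut_out(n,im)[0]["mask"].astype(np.uint8),np.ones((3,3)))>0)
def sd(w,p):
  c=p[:3];ax=np.array([np.cos(p[4])*np.cos(p[3]),np.cos(p[4])*np.sin(p[3]),np.sin(p[4])])
  q=w-c; t=q@ax; rho=np.linalg.norm(q-t[:,None]*ax,axis=1)
  s=np.linalg.norm(q,axis=1)-45
  dx=rho-18; dy=np.abs(t-43)-43
  cy=np.minimum(np.maximum(dx,dy),0)+np.hypot(np.maximum(dx,0),np.maximum(dy,0))
  return np.minimum(s,cy)
A=cut("flask",S);B=cut("flask",T)
for w,n in((A,"side"),(B,"top"),(np.vstack([A,B]),"both")):
  w=w[w[:,2]>90]
  f=least_squares(lambda p:sd(w,p),[590,180,117,-2.6,.5],loss="soft_l1",f_scale=2)
  p=f.x;ax=np.array([np.cos(p[4])*np.cos(p[3]),np.cos(p[4])*np.sin(p[3]),np.sin(p[4])])
  print(n,np.round(p[:3],1),np.round(np.degrees(p[3:]),1),"neck",np.round(p[:3]+64*ax,1),"med|r|",np.median(abs(f.fun)))
# stand
for im,n in((S,"side"),(T,"top")):
  w=cut("stand",im)
  foot=w[(w[:,2]>70)&(w[:,2]<85)]; 
  print(n,"foot",cv2.minAreaRect(foot[:,:2].astype(np.float32)),np.median(foot[:,2]))
  hi=w[w[:,2]>108]; print(len(hi)); print(np.histogram(w[:,2],bins=range(60,200,8)))
  k=hi[np.argsort(-hi[:,2])]; print(np.round(k[::max(1,len(k)//25)]).astype(int).tolist())
save(S,"b.png",(300,160,420,290),6.6) if 0 else None
p1=cv2.resize(S["pixels"][165:290,300:400],None,fx=4,fy=4);p2=cv2.resize(T["pixels"][185:310,320:420],None,fx=4,fy=4)
cv2.imwrite("pics/b.png",np.hstack([p1,p2])[:,:,::-1])
```

```text
side [592.1 180.8 116.9] [-151.9   30.8] neck [543.6 154.9 149.7] med|r| 1.0095555032235808
top [586.6 180.5 118.2] [-151.5   30.9] neck [538.4 154.3 151.1] med|r| 0.8474648347809808
both [589.8 180.5 117.7] [-152.2   30.2] neck [540.8 154.7 149.8] med|r| 1.2444323231964987
side foot ((540.760498046875, -135.40789794921875), (158.8757781982422, 115.64554595947266), 11.13940715789795) 78.01644417815055
90
(array([ 30, 187, 910,   6,   8,   8,   2,   4,  35,  29,  11,   2,   1,
         4,   2,   0,   0]), array([ 60,  68,  76,  84,  92, 100, 108, 116, 124, 132, 140, 148, 156,
       164, 172, 180, 188, 196]))
[[490, -142, 175], [490, -144, 167], [489, -145, 157], [488, -144, 148], [487, -141, 143], [484, -138, 142], [481, -139, 141], [481, -137, 139], [484, -140, 137], [529, -126, 136], [492, -141, 136], [469, -141, 135], [495, -136, 135], [472, -150, 133], [558, -92, 133], [596, -108, 132], [590, -104, 132], [536, -104, 132], [561, -94, 131], [486, -139, 131], [575, -92, 131], [495, -138, 131], [593, -107, 130], [542, -106, 130], [549, -99, 130], [541, -102, 129], [489, -137, 129], [
[... 177 characters left out ...]
263
453
(array([   0,   38, 2017,   18,    0,    0,    0,    1,   22,  361,   46,
          1,    3,    2,    3,   14,    0]), array([ 60,  68,  76,  84,  92, 100, 108, 116, 124, 132, 140, 148, 156,
       164, 172, 180, 188, 196]))
[[484, -146, 185], [481, -144, 170], [491, -141, 143], [486, -158, 141], [479, -144, 140], [486, -137, 138], [596, -124, 138], [549, -168, 138], [581, -165, 137], [524, -129, 137], [564, -171, 137], [598, -134, 136], [588, -153, 136], [507, -141, 136], [569, -169, 136], [534, -106, 135], [474, -156, 135], [524, -125, 135], [563, -97, 135], [524, -141, 134], [594, -117, 134], [594, -139, 134], [566, -172, 133], [585, -103, 133], [516, -139, 132], [492, -142, 125]]
```

View pics/b.png

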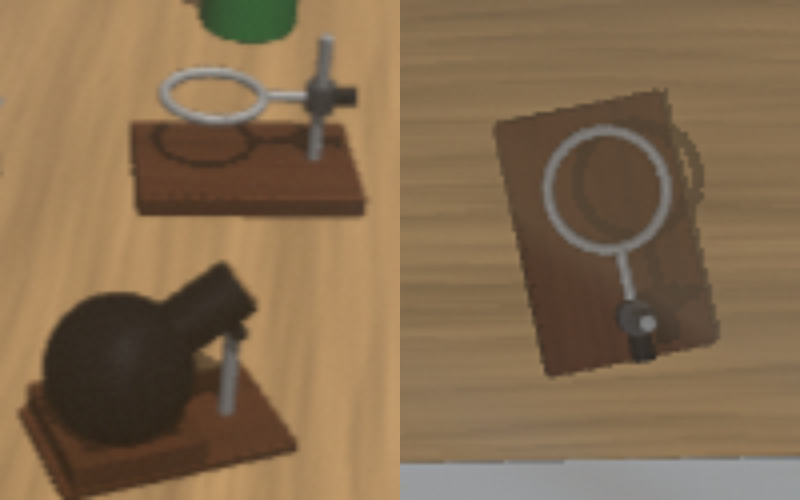

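Side view shows the flask's belly at about (245,190) px with its neck to the robot; in the crop the ring is clear at (213,95) (side) and (608,190) (top), post on the robot's side. The fits agree with the given geometry (belly z≈117.5, 30°). Next I go above the stand for a wrist look.

```bash
cat >> h.py <<'E'
def mat(head,elev):
    "tool z pointing at heading head, elev below horizontal; y horizontal"
    h=np.array([np.cos(head),np.sin(head),0]);u=np.array([0,0,1.])
    z=np.cos(elev)*h-np.sin(elev)*u; x=np.sin(elev)*h+np.cos(elev)*u
    return np.stack([x,np.cross(z,x),z],1)
def rel(pos,M):
    o=arm.get_obs(); r=rot(o["tool_rot"])
    print("lin",np.round(r.inv().apply(np.array(pos)-o["tcp_pos"]),1).tolist(),"rot",np.round(np.degrees((r.inv()*R.from_matrix(M)).as_rotvec()),1).tolist())
E
python3 - <<'E'
from h import *
rel([470,-137,380],mat(0,np.pi/2))
im=cams.get_image("wrist");r=rot(arm.get_obs()["tool_rot"]);print(np.round(r.inv().apply(np.array(im["xyz"])-arm.get_obs()["tcp_pos"])),np.round((r.inv()*rot(im["orientation"])).as_matrix(),2).tolist(), im["intrinsics"])
E
```

```text
lin [422.0, -376.9, -165.4] rot [0.0, 0.0, 14.2]
[  72.    1. -170.] [[-0.0, -0.97, -0.26], [1.0, -0.0, -0.0], [0.0, -0.26, 0.97]] [[302.33851099   0.         321.54954114]
 [  0.         302.33851099 197.91555224]
 [  0.           0.           1.        ]]
```

```bash
python3 -m inch '[{"linear":[100,-100,-165],"rotation":[0,0,14],"gripper":-1},{"linear":[100,-100,-165],"rotation":[0,0,14],"gripper":-1},{"linear":[100,-100,-165],"rotation":[0,0,14],"gripper":-1},{"linear":[422,-377,-165],"rotation":[0,0,14],"gripper":-1},{"linear":[422,-377,-165],"rotation":[0,0,14],"gripper":-1},{"linear":[422,-377,-165],"rotation":[0,0,14],"gripper":-1},{"linear":[422,-377,-165],"rotation":[0,0,14],"gripper":-1},{"linear":[422,-377,-165],"rotation":[0,0,14],"gripper":-1},{"linear":[422,-377,-165],"rotation":[0,0,14],"gripper":-1},{"linear":[422,-377,-165],"rotation":[0,0,14],"gripper":-1},{"linear":[422,-377,-165],"rotation":[0,0,14],"gripper":-1},{"linear":[422,-377,-165],"rotation":[0,0,14],"gripper":-1},{"linear":[422,-377,-165],"rotation":[0,0,14],"gripper":-1},{"linear":[422,-377,-165],"rotation":[0,0,14],"gripper":-1},{"linear":[422,-377,-165],"rotation":[0,0,14],"gripper":-1},{"linear":[422,-377,-165],"rotation":[0,0,14],"gripper":-1},{"linear":[422,-377,-165],"rotation":[0,0,14],"gripper":-1},{"linear":[422,-377,-165],"rotation":[0,0,14],"gripper":-1}]'
cat > stand.py <<'E'
from h import *
from scipy.optimize import least_squares
def ring(w):
  w=w[(w[:,2]>118)&(w[:,2]<165)]
  def f(p):
    q=w-p[:3]; return np.hypot(np.hypot(q[:,0],q[:,1])-36,q[:,2])-4
  r=least_squares(f,[562,-135,131],loss="cauchy",f_scale=1.0)
  return np.round(r.x,1),len(w),np.median(abs(r.fun))
for n in("wrist","side","top"):
  im=cams.get_image(n)
  c=cams.cut_out("stand",im)
  if not c: print(n,"none");continue
  m=cv2.dilate(c[0]["mask"].astype(np.uint8),np.ones((5,5)))>0
  print(n,c[0]["confidence"],c[0]["box"],ring(pts(im,m)))
  if n=="wrist":
    w=pts(im,m);f=w[(w[:,2]>70)&(w[:,2]<86)];print(cv2.minAreaRect(f[:,:2].astype(np.float32)),np.median(f[:,2]));save(im,"c.png")
E
python3 stand.py
```

```text
time: 2.75
tcp_pos: [469.7, -137.1, 379.4]
tool_rot: [0.0, 1.0, 0.002, -0.0]
contact_force: [-0.1, -0.4, 0.3]
finger_gap: 95.2
wrist 0.55 [278.3, 58.9, 363.0, 179.6] (array([ 562.7, -134.5,  129.9]), 1483, np.float64(0.675817125003249))
((536.4561767578125, -139.37741088867188), (164.89967346191406, 109.99888610839844), 10.368983268737793) 77.25566981720593
side 0.8 [331.4, 174.9, 391.9, 216.1] (array([ 564.1, -131.9,  131.8]), 283, np.float64(2.4569089297854094))
top 0.7 [344.9, 206.3, 393.9, 271.3] (array([ 559.8, -133.8,  132.7]), 415, np.float64(1.180350846991586))
```

View pics/c.png

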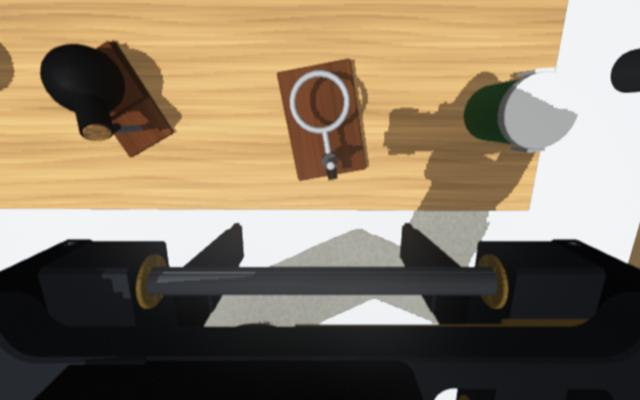

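Wrist view: ring at (320,103) px, flask at (85,80). The wrist fit gives a ring centre of (562.7,-134.5,130), about 70 mm above the shelf. Next, the pre-grasp pose in line with the neck.

Run:
```python
from h import *
h=np.radians(28);M=mat(h,np.radians(30));b=np.array([590,180.5,117.7])
for a in(150,): print(b-a*M[:,2]); rel(b-a*M[:,2],M)
```

```text
[475.30174316 119.51385504 192.7       ]
lin [6.2, -257.2, 186.9] rot [14.6, 58.8, -25.3]
```

```bash
python3 -m inch '[{"linear":[6,-257,60],"rotation":[14.6,58.8,-25.3],"gripper":-1},{"linear":[6,-257,60],"rotation":[14.6,58.8,-25.3],"gripper":-1},{"linear":[6,-257,60],"rotation":[14.6,58.8,-25.3],"gripper":-1},{"linear":[6,-257,60],"rotation":[14.6,58.8,-25.3],"gripper":-1},{"linear":[6,-257,60],"rotation":[14.6,58.8,-25.3],"gripper":-1},{"linear":[6,-257,60],"rotation":[14.6,58.8,-25.3],"gripper":-1},{"linear":[6,-257,60],"rotation":[14.6,58.8,-25.3],"gripper":-1},{"linear":[6,-257,60],"rotation":[14.6,58.8,-25.3],"gripper":-1},{"linear":[6,-257,60],"rotation":[14.6,58.8,-25.3],"gripper":-1},{"linear":[6,-257,60],"rotation":[14.6,58.8,-25.3],"gripper":-1},{"linear":[6,-257,187],"rotation":[14.6,58.8,-25.3],"gripper":-1},{"linear":[6,-257,187],"rotation":[14.6,58.8,-25.3],"gripper":-1},{"linear":[6,-257,187],"rotation":[14.6,58.8,-25.3],"gripper":-1},{"linear":[6,-257,187],"rotation":[14.6,58.8,-25.3],"gripper":-1},{"linear":[6,-257,187],"rotation":[14.6,58.8,-25.3],"gripper":-1},{"linear":[6,-257,187],"rotation":[14.6,58.8,-25.3],"gripper":-1},{"linear":[6,-257,187],"rotation":[14.6,58.8,-25.3],"gripper":-1}]'
cat > flask.py <<'E'
from h import *
import sys
from scipy.optimize import least_squares
def axv(p): return np.array([np.cos(p[4])*np.cos(p[3]),np.cos(p[4])*np.sin(p[3]),np.sin(p[4])])
def sd(w,p):
  ax=axv(p); q=w-p[:3]; t=q@ax; rho=np.linalg.norm(q-t[:,None]*ax,axis=1)
  s=np.linalg.norm(q,axis=1)-45; dx=rho-18; dy=np.abs(t-43)-43
  cy=np.minimum(np.maximum(dx,dy),0)+np.hypot(np.maximum(dx,0),np.maximum(dy,0))
  return np.minimum(s,cy)
def fit(im,p0):
  c=cams.cut_out("flask",im)
  if not c: return None
  w=pts(im,cv2.erode(c[0]["mask"].astype(np.uint8),np.ones((3,3)))>0)
  w=w[sd(w,p0)<25]
  if len(w)<100: return None
  f=least_squares(lambda p:sd(w,p),p0,loss="soft_l1",f_scale=1)
  p=f.x; print(c[0]["confidence"],"n",len(w),"c",np.round(p[:3],1),"ang",np.round(np.degrees(p[3:]),1),"ax",np.round(axv(p),3),"res",round(float(np.median(abs(f.fun))),2))
  return p
E
python3 - <<'E'
from flask import *
p0=np.array([590,180.5,117.7,-2.655,.524])
for n in("wrist","side","top"):
  im=cams.get_image(n); print(n); fit(im,p0)
  if n=="wrist": save(im,"d.png")
print(arm.get_obs()["joints"])
E
```

```text
time: 4.47
tcp_pos: [474.6, 125.5, 204.3]
tool_rot: [-0.128, 0.839, 0.212, 0.484]
contact_force: [0.4, 0.3, -0.8]
finger_gap: 95.0
wrist
0.85 n 5045 c [588.9 179.6 116.1] ang [-151.5   31.3] ax [-0.751 -0.408  0.519] res 0.58
side
0.55 n 1194 c [592.2 180.7 116.7] ang [-152.2   30.5] ax [-0.763 -0.402  0.507] res 0.98
top
0.79 n 1039 c [586.8 180.6 118.1] ang [-151.5   31. ] ax [-0.753 -0.409  0.515] res 0.89
[-0.20496804  0.34152982  2.53849439  2.29419247  0.8614664  -1.32724337]
```

View pics/d.png

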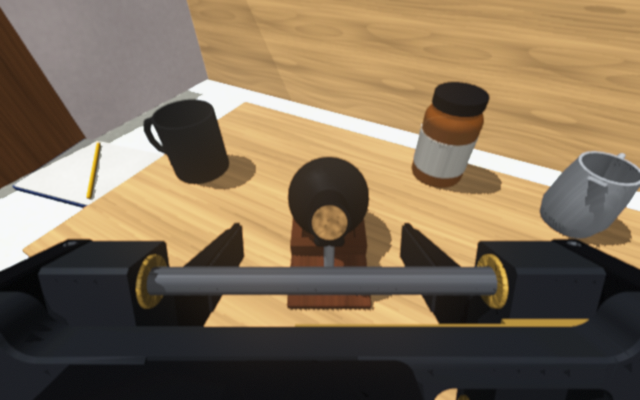

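Wrist view: flask end-on, cork at (330,222) px between the open fingers; all three fits agree within about 3 mm. Aligning.

Run:
```python
from h import *
h=np.radians(28.3);M=mat(h,np.radians(30.8));b=np.array([589.2,180,117.3])
rel(b-115*M[:,2],M)
```

```text
lin [-11.8, 8.0, 38.4] rot [-0.9, -0.8, -0.5]
```

```bash
python3 -m inch '[{"linear":[-12,8,20],"rotation":[-0.9,-0.8,-0.5],"gripper":-1},{"linear":[-12,8,20],"rotation":[-0.9,-0.8,-0.5],"gripper":-1},{"linear":[-12,8,38],"rotation":[-0.9,-0.8,-0.5],"gripper":-1},{"linear":[-12,8,38],"rotation":[-0.9,-0.8,-0.5],"gripper":-1},{"linear":[-12,8,38],"rotation":[-0.9,-0.8,-0.5],"gripper":-1},{"linear":[-12,8,38],"rotation":[-0.9,-0.8,-0.5],"gripper":-1}]'
python3 - <<'E'
from flask import *
fit(cams.get_image("wrist"),np.array([589.2,180,117.3,-2.65,.54]))
h=np.radians(28.3);M=mat(h,np.radians(30.8));b=np.array([589.2,180,117.3])
rel(b-115*M[:,2],M)
rel(b-46*M[:,2],M); print(arm.get_obs()["joints"])
E
```

```text
time: 5.27
tcp_pos: [500.8, 133.0, 175.6]
tool_rot: [-0.121, 0.843, 0.213, 0.479]
contact_force: [0.2, -0.4, 0.4]
finger_gap: 95.0
0.85 n 6585 c [588.8 179.5 116. ] ang [-151.7   31.5] ax [-0.751 -0.405  0.522] res 0.65
lin [1.5, 0.1, 0.7] rot [0.0, 0.0, -0.0]
lin [1.5, 0.1, 69.7] rot [0.0, 0.0, -0.0]
[-0.14948051  0.44523505  2.5046253   2.41357061  0.88391596 -1.42295025]
```

```bash
python3 -m inch '[{"linear":[1,0,20],"rotation":[0,0,0],"gripper":-1},{"linear":[1,0,40],"rotation":[0,0,0],"gripper":-1},{"linear":[1,0,55],"rotation":[0,0,0],"gripper":-1},{"linear":[1,0,68],"rotation":[0,0,0],"gripper":-1},{"linear":[1,0,68],"rotation":[0,0,0],"gripper":-1},{"linear":[1,0,68],"rotation":[0,0,0],"gripper":-1}]'
python3 -m inch '[{"linear":[0,0,0],"rotation":[0,0,0],"gripper":0},{"linear":[0,0,0],"rotation":[0,0,0],"gripper":0.3},{"linear":[0,0,0],"rotation":[0,0,0],"gripper":1},{"linear":[0,0,0],"rotation":[0,0,0],"gripper":1},{"linear":[0,0,0],"rotation":[0,0,0],"gripper":1},{"linear":[0,0,0],"rotation":[0,0,0],"gripper":1},{"linear":[0,0,0],"rotation":[0,0,0],"gripper":1},{"linear":[0,0,0],"rotation":[0,0,0],"gripper":1},{"linear":[0,0,0],"rotation":[0,0,0],"gripper":1}]' 30
python3 - <<'E'
from flask import *
im=cams.get_image("wrist");save(im,"e.png")
fit(im,np.array([589.2,180,117.3,-2.65,.54]))
o=arm.get_obs();M=rot(o["tool_rot"]).as_matrix()
rel(o["tcp_pos"]+[0,0,80],M)
E
```

```text
time: 5.87
tcp_pos: [552.9, 160.7, 140.1]
tool_rot: [-0.121, 0.844, 0.212, 0.478]
contact_force: [-0.2, 0.1, 0.1]
finger_gap: 95.0
time: 6.62
tcp_pos: [553.3, 160.6, 140.2]
tool_rot: [-0.12, 0.844, 0.212, 0.478]
contact_force: [-0.6, 0.1, 0.1]
finger_gap: 40.6
0.84 n 9417 c [589.  179.6 115.9] ang [-151.6   31.2] ax [-0.752 -0.406  0.519] res 0.37
lin [68.7, 0.0, -41.1] rot [0.0, 0.0, 0.0]
```

View pics/e.png

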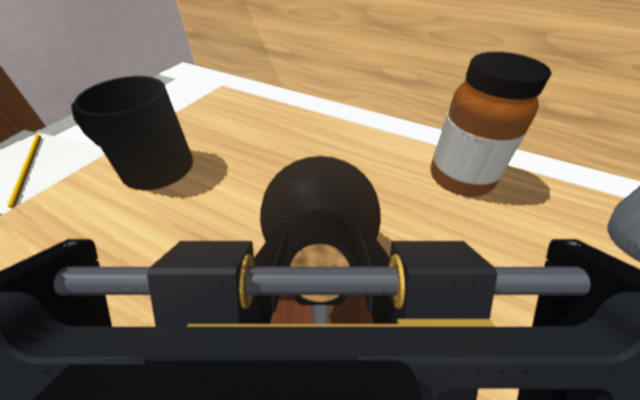

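The fingers are either side of the neck, cork at (320,275) px, with the gap at 40.6 mm and still closing. I finish closing and check the gap before lifting.

```bash
python3 -m inch '[{"linear":[0,0,0],"rotation":[0,0,0],"gripper":1},{"linear":[0,0,0],"rotation":[0,0,0],"gripper":1},{"linear":[0,0,0],"rotation":[0,0,0],"gripper":1},{"linear":[0,0,0],"rotation":[0,0,0],"gripper":1},{"linear":[0,0,0],"rotation":[0,0,0],"gripper":1}]'
```

```text
time: 7.13
tcp_pos: [553.2, 160.7, 140.2]
tool_rot: [-0.12, 0.844, 0.212, 0.478]
contact_force: [-2.3, 1.4, 1.3]
finger_gap: 35.5
```

```bash
python3 -m inch '[{"linear":[4,0,-2.5],"rotation":[0,0,0],"gripper":1},{"linear":[10,0,-6],"rotation":[0,0,0],"gripper":1},{"linear":[20,0,-12],"rotation":[0,0,0],"gripper":1},{"linear":[34,0,-20],"rotation":[0,0,0],"gripper":1},{"linear":[52,0,-31],"rotation":[0,0,0],"gripper":1},{"linear":[70,0,-42],"rotation":[0,0,0],"gripper":1},{"linear":[86,0,-51],"rotation":[0,0,0],"gripper":1},{"linear":[98,0,-59],"rotation":[0,0,0],"gripper":1},{"linear":[104,0,-62],"rotation":[0,0,0],"gripper":1},{"linear":[104,0,-62],"rotation":[0,0,0],"gripper":1},{"linear":[104,0,-62],"rotation":[0,0,0],"gripper":1}]'
python3 - <<'E'
from flask import *
o=arm.get_obs();Rt=rot(o["tool_rot"]);M=Rt.as_matrix()
c=o["tcp_pos"]+46*M[:,2];a=-M[:,2]
for n in("wrist","side","top"):
  p=fit(cams.get_image(n),np.array([*c,np.arctan2(a[1],a[0]),np.arcsin(a[2])]))
  if p is not None: print(n,"belly in tool",np.round(Rt.inv().apply(p[:3]-o["tcp_pos"]),1),"axis in tool",np.round(Rt.inv().apply(axv(p)),3))
print(o["contact_force"],o["joints"],o["finger_gap"])
rel([562.7,-134.5,300],mat(0,np.pi/2))
E
```

```text
time: 8.05
tcp_pos: [553.3, 160.4, 261.8]
tool_rot: [-0.12, 0.843, 0.212, 0.479]
contact_force: [-0.1, -0.3, -2.3]
finger_gap: 35.7
0.7 n 9511 c [589.1 178.8 237.5] ang [-151.4   31.5] ax [-0.748 -0.409  0.523] res 0.39
wrist belly in tool [-0.2  0.7 47. ] axis in tool [ 0.011  0.007 -1.   ]
0.69 n 1490 c [586.9 179.6 238.2] ang [-151.1   31.5] ax [-0.746 -0.412  0.523] res 0.71
top belly in tool [-0.4 -1.1 45.3] axis in tool [ 0.012  0.01  -1.   ]
[-0.1037176  -0.27656131 -2.2806039 ] [-0.04532737  0.254913    2.28539379  2.19735471  0.57312327 -1.00884022] 35.70112052395148
lin [-33.7, 264.3, -133.1] rot [-14.6, -57.8, 25.7]
```

```bash
python3 -m inch '[{"linear":[-1,8,-4],"rotation":[-0.5,-1.8,0.8],"gripper":1},{"linear":[-3,24,-12],"rotation":[-1.4,-5.3,2.3],"gripper":1},{"linear":[-6,46,-23],"rotation":[-2.6,-10,4.5],"gripper":1},{"linear":[-9,70,-35],"rotation":[-3.9,-15.3,6.8],"gripper":1},{"linear":[-12,95,-48],"rotation":[-5.3,-20.8,9.3],"gripper":1},{"linear":[-15,120,-60],"rotation":[-6.6,-26.2,11.7],"gripper":1},{"linear":[-18,145,-73],"rotation":[-8,-31.7,14.1],"gripper":1},{"linear":[-21,170,-85],"rotation":[-9.4,-37.1,16.5],"gripper":1},{"linear":[-25,195,-98],"rotation":[-10.8,-42.6,18.9],"gripper":1},{"linear":[-28,218,-110],"rotation":[-12,-47.7,21.2],"gripper":1},{"linear":[-31,239,-120],"rotation":[-13.2,-52.2,23.2],"gripper":1},{"linear":[-33,254,-128],"rotation":[-14,-55.5,24.7],"gripper":1},{"linear":[-34,264,-133],"rotation":[-14.6,-57.8,25.7],"gripper":1},{"linear":[-34,264,-133],"rotation":[-14.6,-57.8,25.7],"gripper":1},{"linear":[-34,264,-133],"rotation":[-14.6,-57.8,25.7],"gripper":1},{"linear":[-34,264,-133],"rotation":[-14.6,-57.8,25.7],"gripper":1},{"linear":[-34,264,-133],"rotation":[-14.6,-57.8,25.7],"gripper":1}]'
cat > chk.py <<'E'
from flask import *
import sys
o=arm.get_obs();Rt=rot(o["tool_rot"]);M=Rt.as_matrix()
print("tcp",np.round(o["tcp_pos"],1),"z",np.round(M[:,2],4),"F",np.round(o["contact_force"],1),"gap",o["finger_gap"])
c=o["tcp_pos"]+46*M[:,2];w0=None
def f2(w,p):
  ax=np.array([p[3],p[4],1]);ax/=np.linalg.norm(ax);return sdx(w,p[:3],ax)
def sdx(w,c,ax):
  q=w-c;t=q@ax;rho=np.linalg.norm(q-t[:,None]*ax,axis=1);s=np.linalg.norm(q,axis=1)-45;dx=rho-18;dy=np.abs(t-43)-43
  return np.minimum(s,np.minimum(np.maximum(dx,dy),0)+np.hypot(np.maximum(dx,0),np.maximum(dy,0)))
for n in("wrist","side","top"):
  im=cams.get_image(n)
  if n+"s" in sys.argv: save(im,sys.argv[1])
  cc=cams.cut_out("flask",im)
  if not cc: print(n,"no flask");continue
  w=pts(im,cv2.erode(cc[0]["mask"].astype(np.uint8),np.ones((3,3)))>0);w=w[f2(w,[*c,0,0])<8]
  if len(w)<80: print(n,"few",cc[0]["box"]);continue
  f=least_squares(lambda p:f2(w,p),[*c,0,0],loss="soft_l1",f_scale=1)
  print(n,len(w),"belly",np.round(f.x[:3],1),"tilt xy deg",np.round(np.degrees(f.x[3:]),1),"res",round(float(np.median(abs(f.fun))),2))
E
python3 chk.py f.png wrists; python3 stand.py | grep -v '))'; sed -n 1,1p /dev/null
```

```text
time: 9.77
tcp_pos: [562.5, -133.7, 299.3]
tool_rot: [-0.001, 1.0, 0.0, 0.0]
contact_force: [0.5, -0.1, -3.9]
finger_gap: 35.9
tcp [ 562.5 -133.7  299.3] z [ 3.0e-04  1.6e-03 -1.0e+00] F [ 0.5 -0.1 -3.9] gap 35.927360506451436
((588.1661987304688, -129.803955078125), (59.743370056152344, 110.25188446044922), 10.380817413330078) 77.28698715385764Traceback (most recent call last):
  File "chk.py", line 16, in <module>
    w=pts(im,cv2.erode(cc[0]["mask"].astype(np.uint8),np.ones((3,3)))>0);w=w[f2(w,[*c,0,0])<8]
                                                                             ~~^^^^^^^^^^^^
  File "chk.py", line 7, in f2
    ax=np.array([p[3],p[4],1]);ax/=np.linalg.norm(ax);return sdx(w,p[:3],ax)
                               ^^^^^^^^^^^^^^^^^^^^^^
numpy._core._exceptions._UFuncOutputCastingError: Cannot cast ufunc 'divide' output from dtype('float64') to dtype('int64') with casting rule 'same_kind'
```

View pics/f.png

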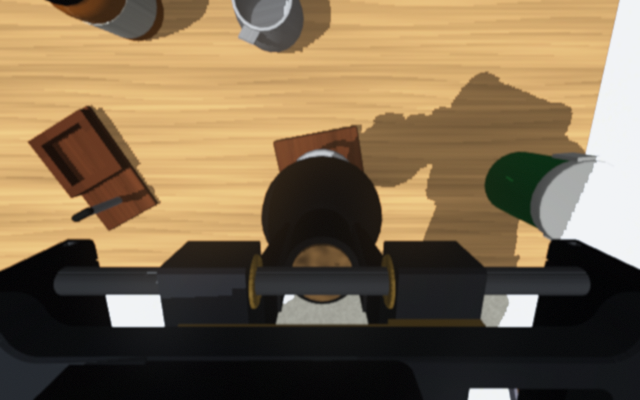

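The flask is held over the stand with its belly at (322,215) px, and the rest is empty on the left.

```bash
sed -i 's/\[p\[3\],p\[4\],1\]/[p[3],p[4],1.0]/' chk.py; python3 chk.py
```

```text
tcp [ 562.3 -134.2  300.7] z [ 1.8e-03 -2.0e-04 -1.0e+00] F [-0.9 -0.  -3.6] gap 35.37513859117133
wrist 9432 belly [ 563.6 -134.9  253.6] tilt xy deg [ 0.4 -0.1] res 0.39
side 625 belly [ 567.2 -134.1  253.7] tilt xy deg [0. 0.] res 1.28
top no flask
```

```bash
python3 -m inch '[{"linear":[-1,0,8],"rotation":[0,0.4,0],"gripper":1},{"linear":[-1,0,20],"rotation":[0,0.4,0],"gripper":1},{"linear":[-1,0,35],"rotation":[0,0.4,0],"gripper":1},{"linear":[-1,0,50],"rotation":[0,0.4,0],"gripper":1},{"linear":[-1,0,62],"rotation":[0,0.4,0],"gripper":1},{"linear":[-1,0,70],"rotation":[0,0.4,0],"gripper":1},{"linear":[-1,0,74],"rotation":[0,0.4,0],"gripper":1},{"linear":[-1,0,76],"rotation":[0,0.4,0],"gripper":1},{"linear":[-1,0,76],"rotation":[0,0.4,0],"gripper":1},{"linear":[-1,0,76],"rotation":[0,0.4,0],"gripper":1},{"linear":[-1,0,76],"rotation":[0,0.4,0],"gripper":1}]'
python3 chk.py
python3 - <<'E'
from h import *
# ring versus belly in the top and side views
a=[]
for n in("side","top"):
  im=cams.get_image(n);l,t,r,b=(325,150,400,225) if n=="side" else (330,195,405,270)
  a.append(cv2.resize(im["pixels"][t:b,l:r],None,fx=5.3,fy=5.3,interpolation=cv2.INTER_CUBIC))
cv2.imwrite("pics/g.png",np.hstack(a)[:,:,::-1])
E
```

```text
time: 11.38
tcp_pos: [561.9, -134.3, 225.0]
tool_rot: [0.0, 1.0, -0.0, 0.005]
contact_force: [-0.2, 0.2, -2.8]
finger_gap: 35.3
tcp [ 561.9 -134.3  225. ] z [ 9.1e-03 -6.0e-04 -1.0e+00] F [-0.2  0.2 -2.8] gap 35.344756199729034
wrist 9473 belly [ 563.5 -135.   178. ] tilt xy deg [-0.  -0.1] res 0.39
side 556 belly [ 567.3 -134.4  178.1] tilt xy deg [ 171.5 -162.9] res 1.44
top no flask
```

View pics/g.png

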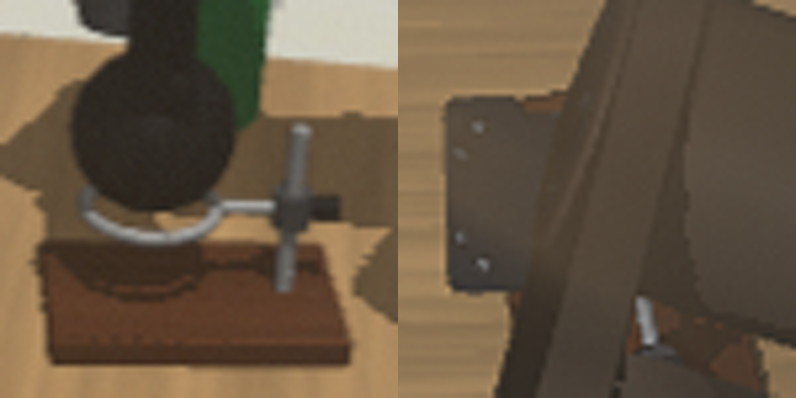

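Side view: the belly is centred over the ring (154 against 152 px, about 1 mm), with about 15 mm to go. Lowering gently.

```bash
python3 -m inch '[{"linear":[0,0,2],"rotation":[0,0,0],"gripper":1},{"linear":[0,0,5],"rotation":[0,0,0],"gripper":1},{"linear":[0,0,8],"rotation":[0,0,0],"gripper":1},{"linear":[0,0,9.5],"rotation":[0,0,0],"gripper":1},{"linear":[0,0,10],"rotation":[0,0,0],"gripper":1},{"linear":[0,0,10],"rotation":[0,0,0],"gripper":1},{"linear":[0,0,10],"rotation":[0,0,0],"gripper":1}]'
python3 -m inch '[{"linear":[0,0,0.4],"rotation":[0,0,0],"gripper":1},{"linear":[0,0,0.8],"rotation":[0,0,0],"gripper":1},{"linear":[0,0,1.2],"rotation":[0,0,0],"gripper":1},{"linear":[0,0,1.5],"rotation":[0,0,0],"gripper":1},{"linear":[0,0,1.5],"rotation":[0,0,0],"gripper":1},{"linear":[0,0,1.5],"rotation":[0,0,0],"gripper":1}]'
python3 -c "
from h import *
o=arm.get_obs();print(o['contact_force'],o['moment'])"
```

```text
time: 12.37
tcp_pos: [561.7, -134.2, 214.3]
tool_rot: [0.0, 1.0, -0.0, 0.004]
contact_force: [0.6, 0.3, -3.0]
finger_gap: 35.9
time: 12.87
tcp_pos: [561.7, -134.2, 212.9]
tool_rot: [0.0, 1.0, -0.0, 0.004]
contact_force: [-0.9, 0.4, -2.2]
finger_gap: 35.4
[-0.85640259  0.42946635 -2.21967249] [0.02441821 0.04089987 0.02838395]
```

```bash
cat > f.sh <<'E'
python3 -c "
from h import *
o=arm.get_obs();print('F',np.round(o['contact_force'],1),np.round(o['moment'],3))"
E
python3 -m inch '[{"linear":[0,0,0.4],"rotation":[0,0,0],"gripper":1},{"linear":[0,0,0.8],"rotation":[0,0,0],"gripper":1},{"linear":[0,0,1.0],"rotation":[0,0,0],"gripper":1},{"linear":[0,0,1.0],"rotation":[0,0,0],"gripper":1},{"linear":[0,0,1.0],"rotation":[0,0,0],"gripper":1}]' ; sh f.sh
```

```text
time: 13.28
tcp_pos: [561.8, -134.2, 212.4]
tool_rot: [0.0, 1.0, -0.0, 0.004]
contact_force: [-2.6, 0.2, 4.8]
finger_gap: 35.5
F [-2.6  0.2  4.8] [0.14  0.465 0.047]
```

```bash
python3 -m inch '[{"linear":[0,0,0.4],"rotation":[0,0,0],"gripper":1},{"linear":[0,0,0.8],"rotation":[0,0,0],"gripper":1},{"linear":[0,0,0.8],"rotation":[0,0,0],"gripper":1},{"linear":[0,0,0.8],"rotation":[0,0,0],"gripper":1},{"linear":[0,0,0.8],"rotation":[0,0,0],"gripper":1}]' ; sh f.sh
```

```text
time: 13.7
tcp_pos: [561.8, -134.2, 212.3]
tool_rot: [0.0, 1.0, -0.0, 0.005]
contact_force: [-4.7, 2.4, 12.4]
finger_gap: 35.6
F [-4.7  2.4 12.4] [0.299 0.805 0.041]
```

Contact: the ring pushes towards -x and a little +y, so the flask is about a millimetre off towards +x. Backing off 2 mm, shifting, and feeling again.

```bash
python3 -m inch '[{"linear":[0,0,-1.2],"rotation":[0,0,0],"gripper":1},{"linear":[0,0,-2.3],"rotation":[0,0,0],"gripper":1},{"linear":[-0.6,-0.3,-2.3],"rotation":[0,0,0],"gripper":1},{"linear":[-1,-0.5,-2.3],"rotation":[0,0,0],"gripper":1},{"linear":[-1,-0.5,-2.3],"rotation":[0,0,0],"gripper":1},{"linear":[-1,-0.5,-2.3],"rotation":[0,0,0],"gripper":1}]' ; sh f.sh
python3 -m inch '[{"linear":[0,0,0.5],"rotation":[0,0,0],"gripper":1},{"linear":[0,0,1],"rotation":[0,0,0],"gripper":1},{"linear":[0,0,1.5],"rotation":[0,0,0],"gripper":1},{"linear":[0,0,1.5],"rotation":[0,0,0],"gripper":1},{"linear":[0,0,1.5],"rotation":[0,0,0],"gripper":1}]' ; sh f.sh
python3 -m inch '[{"linear":[0,0,0.4],"rotation":[0,0,0],"gripper":1},{"linear":[0,0,0.8],"rotation":[0,0,0],"gripper":1},{"linear":[0,0,0.8],"rotation":[0,0,0],"gripper":1},{"linear":[0,0,0.8],"rotation":[0,0,0],"gripper":1}]' ; sh f.sh
```

```text
time: 14.2
tcp_pos: [560.7, -133.7, 213.1]
tool_rot: [0.0, 1.0, -0.0, 0.004]
contact_force: [0.1, -0.9, -2.3]
finger_gap: 35.7
F [ 0.1 -0.9 -2.3] [ 0.016  0.023 -0.003]
time: 14.62
tcp_pos: [560.7, -133.7, 211.8]
tool_rot: [0.0, 1.0, -0.0, 0.004]
contact_force: [-1.0, 0.3, -2.6]
finger_gap: 35.5
F [-1.   0.3 -2.6] [-0.017  0.024 -0.072]
time: 14.95
tcp_pos: [560.8, -133.7, 211.5]
tool_rot: [0.0, 1.0, -0.0, 0.004]
contact_force: [-1.1, -0.3, 3.5]
finger_gap: 35.5
F [-1.1 -0.3  3.5] [0.091 0.359 0.012]
```

```bash
cat > avg.py <<'E'
from h import *
a=[]
for i in range(12):
  o=arm.get_obs();a.append(np.r_[o["contact_force"],o["moment"],o["tcp_pos"]]);cams.get_image("wrist")
a=np.array(a);print(np.round(a.mean(0),3),np.round(a.std(0)[:6],2))
E
python3 avg.py
```

```text
[-2.43200e+00  2.90000e-02  5.02300e+00  9.60000e-02  4.26000e-01
  1.60000e-02  5.60780e+02 -1.33751e+02  2.11427e+02] [0.5  0.68 0.81 0.03 0.03 0.02]
```

```bash
python3 -m inch '[{"linear":[0,0,-1],"rotation":[0,0,0],"gripper":1},{"linear":[-0.5,0,-1.5],"rotation":[0,0,0],"gripper":1},{"linear":[-1.2,0.2,-1.5],"rotation":[0,0,0],"gripper":1},{"linear":[-1.2,0.2,-1.5],"rotation":[0,0,0],"gripper":1},{"linear":[-1.2,0.2,0],"rotation":[0,0,0],"gripper":1},{"linear":[-1.2,0.2,0.5],"rotation":[0,0,0],"gripper":1},{"linear":[-1.2,0.2,0.5],"rotation":[0,0,0],"gripper":1},{"linear":[-1.2,0.2,0.5],"rotation":[0,0,0],"gripper":1}]' ; python3 avg.py
```

```text
time: 16.22
tcp_pos: [560.0, -133.9, 211.1]
tool_rot: [0.0, 1.0, -0.0, 0.005]
contact_force: [1.9, 0.9, 5.3]
finger_gap: 35.6
[ 2.25300e+00  1.31200e+00  5.35100e+00  3.01000e-01 -2.84000e-01
 -1.10000e-02  5.60009e+02 -1.33922e+02  2.11078e+02] [0.43 0.47 0.51 0.03 0.03 0.04]
```

The sign flipped, so the centre lies between (about x=560.4). Splitting the difference.

```bash
python3 -m inch '[{"linear":[0,0,-1],"rotation":[0,0,0],"gripper":1},{"linear":[0.3,-0.2,-1.5],"rotation":[0,0,0],"gripper":1},{"linear":[0.6,-0.3,-1.5],"rotation":[0,0,0],"gripper":1},{"linear":[0.6,-0.3,-1.5],"rotation":[0,0,0],"gripper":1},{"linear":[0.6,-0.3,-0.7],"rotation":[0,0,0],"gripper":1},{"linear":[0.6,-0.3,0],"rotation":[0,0,0],"gripper":1},{"linear":[0.6,-0.3,0.2],"rotation":[0,0,0],"gripper":1},{"linear":[0.6,-0.3,0.2],"rotation":[0,0,0],"gripper":1}]' ; python3 avg.py
```

```text
time: 17.48
tcp_pos: [560.3, -133.8, 211.0]
tool_rot: [0.0, 1.0, -0.0, 0.005]
contact_force: [-0.6, -0.3, 4.9]
finger_gap: 35.4
[-5.25000e-01 -6.06000e-01  5.37600e+00 -1.50000e-02  2.19000e-01
  9.00000e-03  5.60314e+02 -1.33783e+02  2.11010e+02] [0.42 0.41 0.59 0.02 0.02 0.02]
```

```bash
python3 -m inch '[{"linear":[-0.1,0,-0.2],"rotation":[0,0,0],"gripper":1},{"linear":[-0.1,0,-0.3],"rotation":[0,0,0],"gripper":1},{"linear":[-0.1,0,-0.3],"rotation":[0,0,0],"gripper":1}]'; python3 avg.py; python3 chk.py
```

```text
time: 18.33
tcp_pos: [560.2, -133.8, 211.0]
tool_rot: [0.0, 1.0, -0.0, 0.004]
contact_force: [0.4, -1.6, 4.5]
finger_gap: 36.0
[ 4.32000e-01 -8.34000e-01  5.19700e+00 -1.55000e-01  6.40000e-02
  4.00000e-03  5.60249e+02 -1.33763e+02  2.11025e+02] [0.38 0.42 0.43 0.03 0.03 0.03]
tcp [ 560.3 -133.8  211. ] z [ 8.9e-03 -6.0e-04 -1.0e+00] F [-0.5 -0.2  5.4] gap 35.54472475567004
wrist 9452 belly [ 561.7 -134.5  164. ] tilt xy deg [ 0.1 -0.1] res 0.39
side 647 belly [ 565.6 -133.7  164.1] tilt xy deg [-0.5  1.1] res 1.13
top no flask
```

```bash
python3 -m inch '[{"linear":[0,0,0],"rotation":[0,0,0],"gripper":1},{"linear":[0,0,0],"rotation":[0,0,0],"gripper":1},{"linear":[0,0,0],"rotation":[0,0,0],"gripper":1},{"linear":[0,0,0],"rotation":[0,0,0],"gripper":1}]' 3; sh f.sh
python3 -m inch '[{"linear":[0,0,0],"rotation":[0,0,0],"gripper":0.2},{"linear":[0,0,0],"rotation":[0,0,0],"gripper":0.15},{"linear":[0,0,0],"rotation":[0,0,0],"gripper":0.1},{"linear":[0,0,0],"rotation":[0,0,0],"gripper":0},{"linear":[0,0,0],"rotation":[0,0,0],"gripper":-0.2},{"linear":[0,0,0],"rotation":[0,0,0],"gripper":-0.4},{"linear":[0,0,0],"rotation":[0,0,0],"gripper":-0.4},{"linear":[0,0,0],"rotation":[0,0,0],"gripper":-0.4},{"linear":[0,0,0],"rotation":[0,0,0],"gripper":-0.4}]'
python3 chk.py
```

```text
time: 19.57
tcp_pos: [560.2, -133.7, 210.7]
tool_rot: [0.0, 1.0, -0.0, 0.004]
contact_force: [0.2, -1.3, 4.8]
finger_gap: 35.7
F [ 0.2 -1.3  4.8] [-0.229 -0.141  0.005]
time: 20.32
tcp_pos: [560.0, -133.6, 210.7]
tool_rot: [0.0, 1.0, -0.0, 0.004]
contact_force: [-0.2, -0.1, 0.2]
finger_gap: 65.9
tcp [ 560.  -133.6  210.7] z [ 8.1e-03 -2.0e-04 -1.0e+00] F [-0.2 -0.1  0.2] gap 65.90031269679704
wrist 10632 belly [ 562.1 -134.5  163.7] tilt xy deg [-0.2 -0.2] res 0.36
side no flask
top no flask
```

The flask stands free, tilted 0.3° at most, with belly z at 163.7 where a seated flask should be about 163. Retreating straight up, then back.

```bash
python3 -m inch '[{"linear":[0,0,-5],"rotation":[0,0,0],"gripper":-0.4},{"linear":[0,0,-20],"rotation":[0,0,0],"gripper":-0.4},{"linear":[0,0,-45],"rotation":[0,0,0],"gripper":-0.4},{"linear":[0,0,-75],"rotation":[0,0,0],"gripper":-0.4},{"linear":[0,0,-110],"rotation":[0,0,0],"gripper":-0.4},{"linear":[0,0,-145],"rotation":[0,0,0],"gripper":-0.4},{"linear":[-30,0,-170],"rotation":[0,0,0],"gripper":-0.4},{"linear":[-65,0,-180],"rotation":[0,0,0],"gripper":-0.4},{"linear":[-100,0,-180],"rotation":[0,0,0],"gripper":-0.4},{"linear":[-100,0,-180],"rotation":[0,0,0],"gripper":-0.4},{"linear":[-100,0,-180],"rotation":[0,0,0],"gripper":-0.4},{"linear":[-100,0,-180],"rotation":[0,0,0],"gripper":-0.4}]'
sed -i 's/^c=.*/c=np.array([562.,-134.5,163.5])/' chk.py; python3 chk.py
python3 - <<'E'
from h import *
a=[]
for n in("side","wrist"):
  im=cams.get_image(n);l,t,r,b=(325,145,400,220) if n=="side" else (220,0,420,200)
  a.append(cv2.resize(im["pixels"][t:b,l:r],(398,398),interpolation=cv2.INTER_CUBIC))
cv2.imwrite("pics/i.png",np.hstack(a)[:,:,::-1])
E
```

```text
time: 21.62
tcp_pos: [458.8, -133.6, 390.4]
tool_rot: [0.0, 1.0, -0.0, 0.005]
contact_force: [-0.3, -0.4, -0.2]
finger_gap: 66.5
tcp [ 458.8 -133.6  390.4] z [ 9.1e-03 -6.0e-04 -1.0e+00] F [-0.3 -0.4 -0.2] gap 66.46838904871004
wrist 4066 belly [ 563.  -134.5  163.6] tilt xy deg [-0.9 -0.3] res 0.61
side few [248.7, 197.7, 281.5, 253.2]
top 1002 belly [ 560.2 -134.3  166. ] tilt xy deg [-1.   0.2] res 0.85
```

View pics/i.png

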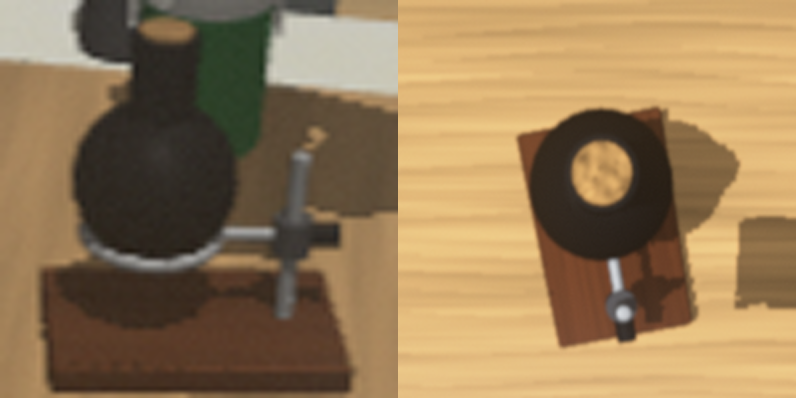

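The side crop shows the belly sitting in the ring with the neck and cork straight above at (168,30). The wrist crop shows it from above over the ring, cork at (602,173).

```bash
python3 -c "
from rig import arm
print(arm.job_done())"
```

```text
the job is handed in; nothing more can be done
None
```

The flask now stands upright in the ring with the arm clear of everything. I handed the job in at about 22 s of the 45 s.

**What I did:** I gripped the neck along its axis in the slanted rest, lifted the flask, turned it upright and lowered it in small steps. I first felt the ring at TCP height 212 mm. From the sideways push of the ring I corrected the centring by about 1.5 mm in three small lifts. I let go with about 8 N on the ring, flask weight included. The highest force reading I saw was 13.5 N, against the 120 N limit.

**Last checks:**
- **Before retreat:** the wrist camera put the belly at (562.1, -134.5, 163.7), against a ring centre of (562.7, -134.5) and an expected seated height of about 163. Tilt was at most 0.3°.
- **After retreat:** the wrist and top cameras gave tilts of 0.9° and 1.0°. I take part of that as fit error, since the top view also read the belly about 2 mm off in both x and height. A real tilt of up to 1° is possible.
- **Side camera:** its detector did not find the flask at the end, so there is no fit from it. By eye, its picture shows the flask upright in the ring.
- **Other things on the shelf:** the arm did not go near the coffee jar, mug, creamer jug or canister, but I did not measure them again afterwards.

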